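# Lock the sprung bayonet cap on the filter holder

### The job

Close the water filter holder with its cap: pick the cap up by its grip bar, find the slots in the holder's collar with the cap's two lugs, press the cap down against the spring and twist it clockwise (seen from above) to the stop, then let it rise into its locking notches and let go, so that it stays locked by itself. Do it by feel and gently: never force the cap against the holder, and leave the other things on the table where they are.

Things in the scene. Friction and masses are not known exactly. Their poses are not given: they have to be found in the camera images.
- cap: Grey plastic bayonet cap, about 90 g, standing upright on its round foot. Origin: centre of the foot's underside; z up. Foot 40 mm in diameter, its lowest 4 mm a lead-in cone from 34 mm. Round flange 60 mm in diameter, 27 to 33 mm above the origin, with the grip bar upright on it. Half a turn about z makes no difference.
- cap_lugs (a point): Centre between the cap's two lugs, 13 mm above the cap's origin. The lugs stick out from the foot along the cap's x and -x, right below the ends of the grip bar: each 9 mm wide, 6 mm high (10 to 16 mm above the origin), tips 27 mm from the axis. Measured poses may be 1 to 2 mm off: give way to side forces when inserting.
- cap_grip (a point): Point on the cap's axis in the grip bar, 55 mm above the cap's origin. The bar is 48 mm long (along the cap's x), 12 mm thick (along y) and runs from 33 to 61 mm above the origin.
- holder: Filter holder, fixed to the table: dark steel base plate 100 x 86 x 8 mm, white bowl 62 mm in diameter, on it a ribbed aluminium collar 70 mm in diameter, open at the top. Origin: on the axis at table height; z up; a short outlet stub points along +x. Over 40 N between cap and holder (both lugs and the spring counted) is forcing it; contact is stiff: touch slowly.
- holder_rim (a point): Centre of the collar's flat rim, 70 mm above the holder's origin. Bore 43 mm. Two opposite slots 12 mm wide, out to radius 28.5 mm. The slot line differs every time and no pose gives it: within 0.32 rad either side of the holder's x; see or feel it. Lugs enter within 0.06 rad of it, else they rest hard on the rim, cap origin 60 mm above the holder's.
- holder_ledge (a point): Underside of the collar's ledge, 64 mm above the holder's origin. With the cap's origin at 48 mm or lower (43: flange on rim) the lugs are below it and turn clockwise from above by 0.72 rad, hard stop at 0.78; anticlockwise is blocked. At the stop notches 3 mm deep, 12 mm wide in the underside take the lugs: locked, cap origin at 51 mm.
- holder_seat (a point): Centre of the sprung round seat inside the bowl, 57 mm above the holder's origin when free. It meets the foot once the lugs have sunk 3 mm into the slots and pushes back with 2 N, then 1 N more per mm; travel 16 mm.
- light_cover: Black square light cover, 54 x 52 x 33 mm, standing on the table; to be left alone. Origin at its underside's centre.
- reagent_bottle: Small dark square bottle with a black cap, 35 x 31 x 60 mm; to be left alone. Origin at its underside's centre.
- marker: Felt marker lying on the table, 131 mm long along its y, 14 mm thick; to be left alone. Origin at its underside's centre.
Not all that is in view belongs to the job. What is meant by the cap is not brown or yellow, and is the larger of those in its own colour.

How it is judged:
By the outcome, as a careful person would: the job done as asked, in the order asked, and still so for the second after the job is handed in, with the robot touching nothing.
It also fails if it takes over 72 s, if anything falls off the work surface, if the arm or the gripper's body presses on something with over 40 N, if the wrist force passes 120 N, or if a joint passes its speed limit or range.

### The arm

A 6-joint arm with a two-finger parallel gripper is mounted at the origin on a cart in front of the work surface, level with it; the furniture and walls round the work are solid. World frame = base frame: x ahead of the robot, y to its left, z up, the work surface at z = 0. Lengths are in m, angles in rad, forces in N, time in s.
With the tool pointing down it reaches from about 0.225 to 0.875 m from the base axis. Payload 3.4 kg.
Tool frame: the origin (TCP) lies between the finger pads; the fingertips stand 8 mm ahead of it and the grasp point (between the pads) lies 11 mm behind it; z points along the fingers, y is the line along which they close (so a half turn about z gives the same grasp; the last joint's range is limited). The gripper opens to 85 mm and grips with 20 to 120 N. Pads are 22 mm wide; open, the fingers measure 114 mm over their backs; the gripper's body (76 mm by 85 mm) begins 54 mm behind the grasp point. The pads swing forward as they close: fully open they stand 13 mm farther back than shut.
Start: joints at [-1.416, 0.276, 1.505, -0, 1.361, -0.121], TCP at [0.157, -0.553, 0.239] pointing down, gripper open.
Joint ranges: [-2.89, 2.89], [-0.75, 2.08], [0.22, 2.7], [-1.18, 4.32], [0.11, 2.71], [-2.7, 2.7]. Speed limits (rad/s): [2.57, 2.57, 3.14, 3.14, 3.14, 3.14].

### API

Orientations are given as a unit quaternion [w, x, y, z].
In Python, from rig import manip gives the robot as it stands.
- The arm moves only by the tool move_arm, never from a script. Its argument "deltas" is a list that holds one entry, the list of rows, each a list of 5 numbers: the shift along the tool's x, y, z normalised to -1 to 1, where 1 is 80 cm, then the turn about the tool's z normalised to -1 to 1, where 1 is 120 degrees, then the closure, from -1 (fully open) to 1 (shut). In form: [[[tx, ty, tz, twist, grip], ...]]. A call has 1 to 12 rows; each row is the pose to reach, as a shift and turn from the pose commanded when the call began, along the tool's axes at that moment; what a row does not reach only later rows make up. A row lasts 1/10 s, in which the tool goes at most 50 mm and 8.59 degrees, less where a joint would pass 70% of its speed; a pose out of reach is approached as far as the arm can. A call with a number of a shift or a turn outside -1 to 1 is refused whole. A call with a gripper value outside its range is refused whole. The fingers move at their own pace and stop on an object; "squeeze" is the grip in N (left out, the last holds). Time passes only in rows, so rows that repeat a pose let the fingers close. It gives the time, the measured TCP pose, the force, the opening and the grip force at its end, in the units of the state.
- manip.get_state(): the state, without advancing time (a new reading comes with each control period).
- manip.get_image(name): name is "scene" or "top" or "wrist"; returns the picture (384x512x3 uint8, red, green, blue); there is no depth.
- manip.camera_params(name): a dict with "fx", "fy", "cx", "cy" (pixels), "R" (3x3) and "t" (3): a world point X has camera coordinates R X + t; the wrist camera has in their place "tool_from_camera" (4x4, takes a point from camera to tool coordinates, whose origin is the TCP and whose axes are the flange's). Camera axes: x right, y down, z forward; pixel columns grow to the right and rows downward; lengths in m; the calibration is good to about 2 mm. A picture is of the moment at which its call begins: read the wrist's pose just before it. camera_params takes no time and is no camera call.
- manip.sign_off(): hands the job in; it is judged then, once.
The state is a dict: "clock": time; "qpos": joint angles; "qd": joint speeds; "effort": joint torques, N m; "position": TCP position; "ee_rot": TCP orientation; "contact_force": force on the tool from outside, world axes, zero at the start; "moment": the same for the moment, N m; "width": finger opening in m; "gripper_force": force on a finger pad.
Only numpy, scipy, OpenCV 4.12 (cv2) and the standard library are available. Lean on these libraries where they do the work, as an engineer would, in place of code of your own. Each camera call takes 0.05 s, during which the arm holds its last target. There are 200 camera calls.

## Working session

There is one attempt and no reset: what is moved stays moved. The work goes in short steps, Python scripts to look and compute and a tool call to move; the robot and the scene stay as the last step left them, time stands still between calls to the robot, and variables do not carry over. Pictures are saved under pics/ and viewed, at most 10 in all, crops included, and the job is handed in when it is done.

Besides the shell and the picture viewer there is one more tool, called after "Emit:" as name([rows], argument=value, ...), one row to a line, values as JSON. move_arm: Moves the arm, as the interface text tells. Scaled input: -1 to 1 covers 80 cm each way for a shift and 120 degrees each way for a turn. Its arguments: {"type":"object","properties":{"deltas":{"type":"array","items":{"type":"array","items":{"type":"array","items":{"type":"number","minimum":-1,"maximum":1}}}},"squeeze":{"type":"number"}},"required":["deltas"]}

```bash
mkdir -p pics; ls
python3 - <<'E'
from rig import manip
import cv2,numpy as np
s=manip.get_state();print(s)
a=manip.get_image("scene");b=manip.get_image("top")
np.save("scene0.npy",a);np.save("top0.npy",b)
cv2.imwrite("pics/scene0.png",a[:,:,::-1]);cv2.imwrite("pics/top0.png",cv2.resize(b[:,:,::-1],(800,600),interpolation=cv2.INTER_CUBIC))
for n in("scene","top","wrist"):print(n,manip.camera_params(n))
E
```

```text
pics
{'clock': 0.0, 'qpos': array([-1.41601777e+00,  2.76610688e-01,  1.50612058e+00,  1.82673189e-05,
        1.36074888e+00, -1.20998712e-01]), 'qd': array([ 0.00105806,  0.00118793,  0.00021407, -0.00078571, -0.00014958,
       -0.0007071 ]), 'effort': array([ 4.53495286e-04, -4.16774118e+01, -2.45813048e+01, -1.95232758e-05,
        1.10033015e-02, -5.31151784e-06]), 'position': array([ 0.15649009, -0.55275212,  0.23843578]), 'ee_rot': array([-9.43759994e-04,  9.90508237e-01,  1.37450140e-01, -7.00916363e-06]), 'contact_force': array([ 0.74169258, -0.63393846,  0.87980792]), 'moment': array([-0.04138531,  0.00240826,  0.0080179 ]), 'gripper_force': 0.0, 'width': 0.08529831636740925}
scene {'fx': 372.76205335961345, 'fy': 372.76205335961345, 'cx': 256.2804619256711, 'cy': 190.69583224297793, 'R': array([[ 0.45068522, -0.89258578, -0.01317057],
       [-0.39058553, -0.18390517, -0.90200989],
       [ 0.80269906,  0.41166676, -0.43151443]]), 't': array([-0.48319188,  0.23355619,  0.66725555])}
top {'fx': 469.73180859256, 'fy': 469.73180859256, 'cx': 260.3450531370833, 'cy': 202.66210295579512, 'R': array([[-0.02219846, -0.99914717,  0.03481597],
       [-0.99537497,  0.01883212, -0.09420198],
       [ 0.09346598, -0.03674608, -0.99494414]]), 't': array([-0.28475171,  0.5263103 ,  1.05929457])}
wrist {'fx': 299.03808137665646, 'fy': 299.03808137665646, 'cx': 255.72314679742732, 'cy': 194.77188373415464, 'tool_from_camera': array([[ 6.33178399e-04, -9.53419057e-01, -3.01648307e-01,
         7.60972350e-02],
       [ 9.99999699e-01,  4.68458025e-04,  6.18406919e-04,
         6.20586925e-04],
       [-4.48291371e-04, -3.01648608e-01,  9.53419067e-01,
        -1.34506175e-01],
       [ 0.00000000e+00,  0.00000000e+00,  0.00000000e+00,
         1.00000000e+00]])}
```

View pics/top0.png

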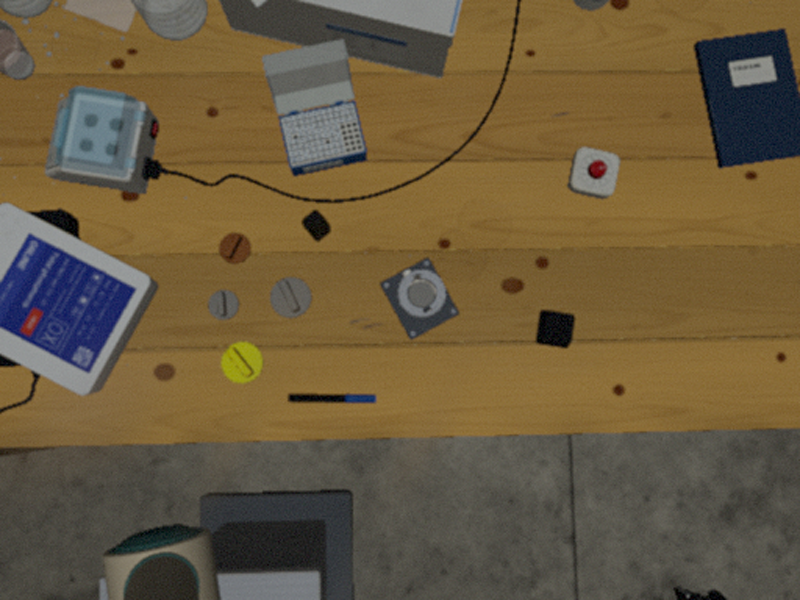

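View pics/scene0.png

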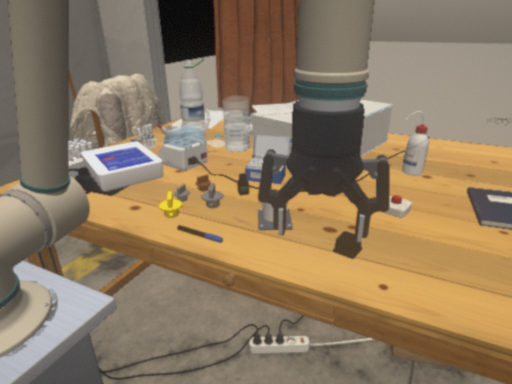

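The top view (800x600 scale) shows four caps: brown at (235,248), small grey at (224,304), large grey at (291,297) and yellow at (242,362). The large grey one fits the description, being neither brown nor yellow and the larger of the two greys. The holder is at (421,293). I'll confirm the cap in an enlarged crop and measure.

```bash
cat > h.py <<'E'
import numpy as np,cv2
from rig import manip
from scipy.spatial.transform import Rotation as Ro
def ray(name,uv,z,tcp=None):
    p=manip.camera_params(name)
    d=np.array([(uv[0]-p['cx'])/p['fx'],(uv[1]-p['cy'])/p['fy'],1])
    if name=="wrist":
        T=p['tool_from_camera'];pos,q=tcp;R=Ro.from_quat([q[1],q[2],q[3],q[0]]).as_matrix()
        o=R@T[:3,3]+pos;d=R@T[:3,:3]@d
    else:
        o=-p['R'].T@p['t'];d=p['R'].T@d
    return o+d*(z-o[2])/d[2]
E
python3 - <<'E'
from h import *
a=np.load("top0.npy")
c=a[150:230,135:305][:,:,::-1]
cv2.imwrite("pics/crop0.png",cv2.resize(c,None,fx=4.7,fy=4.7,interpolation=cv2.INTER_CUBIC))
k=1/1.5625
for n,(u,v),z in [("cap",(291,297),.033),("small",(224,304),.03),("yellow",(242,362),.033),("brown",(235,248),.033),("holder",(421,293),.07),("bottle",(316,225),.06),("cover",(555,328),.033),("mL",(289,398),.01),("mR",(375,398),.01),
 ("plate",(427,259),.008),("plate",(457,311),.008),("plate",(413,338),.008),("plate",(382,289),.008)]:
    print(n,ray("top",(u*k,v*k),z).round(4))
E
```

```text
cap [ 0.5524 -0.1252  0.033 ]
small [ 0.5442 -0.0265  0.03  ]
yellow [ 0.4581 -0.0533  0.033 ]
brown [ 0.6269 -0.0432  0.033 ]
holder [ 0.5503 -0.3152  0.07  ]
bottle [ 0.6538 -0.1654  0.06  ]
cover [ 0.4989 -0.5156  0.033 ]
mL [ 0.404  -0.1183  0.01  ]
mR [ 0.4011 -0.2461  0.01  ]
plate [ 0.6102 -0.3292  0.008 ]
plate [ 0.5296 -0.3728  0.008 ]
plate [ 0.4899 -0.305   0.008 ]
plate [ 0.5653 -0.2596  0.008 ]
```

View pics/crop0.png

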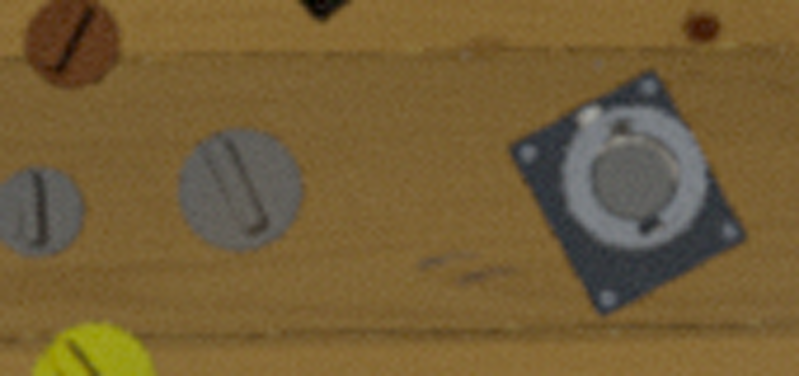

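The crop confirms the large grey cap at (240,190), with its bar tilted about 22°. The collar centre is at (635,178) and the dark slots are at (620,128) and (650,225). The outlet stub is at upper left. I'll inspect the holder from near on the way to the cap.

Emit:
move_arm([
  [[0.554, -0.152, 0.06, 0, -1], [0.554, -0.152, 0.06, 0, -1], [0.554, -0.152, 0.06, 0, -1], [0.554, -0.152, 0.06, 0, -1], [0.554, -0.152, 0.06, 0, -1], [0.554, -0.152, 0.06, 0, -1], [0.554, -0.152, 0.06, 0, -1], [0.554, -0.152, 0.06, 0, -1], [0.554, -0.152, 0.06, 0, -1], [0.554, -0.152, 0.06, 0, -1], [0.554, -0.152, 0.06, 0, -1], [0.554, -0.152, 0.06, 0, -1]],
])

```text
clock: 1.3
position: [0.5488, -0.316, 0.191]
ee_rot: [0.0, 0.99, 0.138, -0.001]
contact_force: [-0.8, -0.3, -0.4]
width: 0.0853
gripper_force: 0.0
```

Run:
```python
from h import *
import pickle
s=manip.get_state();a=manip.get_image("wrist")
pickle.dump((s,a),open("w1.pkl","wb"))
print(s['clock'],s['position'],s['ee_rot'],s['contact_force'])
cv2.imwrite("pics/w1.png",cv2.resize(a[:,:,::-1],(800,600),interpolation=cv2.INTER_CUBIC))
```

```text
1.3 [ 0.54882601 -0.31603079  0.19096328] [ 2.08480008e-05  9.90493170e-01  1.37558547e-01 -9.62562223e-04] [-0.79792354 -0.26035649 -0.44126149]
```

View pics/w1.png

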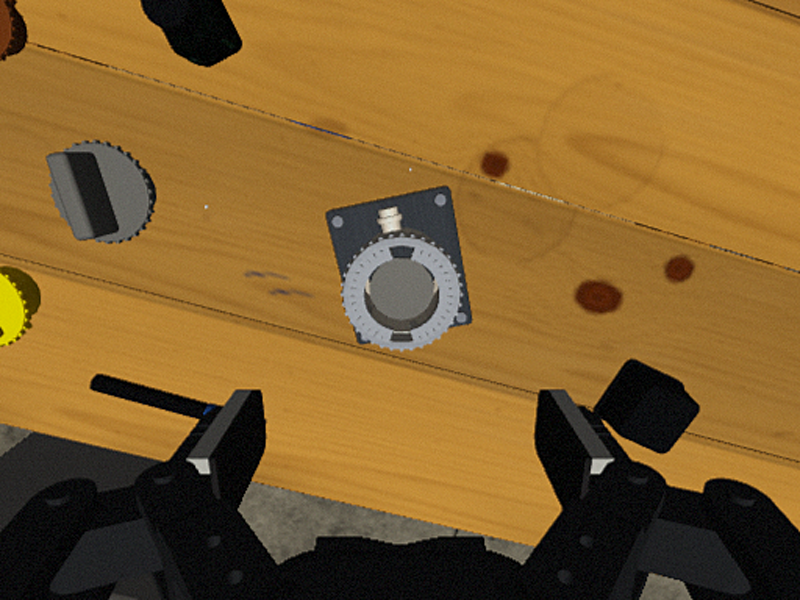

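The wrist view shows the collar centred near (402,293) and the slots at (402,253) and (401,336), almost along the image vertical (tool x). I'll measure the rim and slots precisely.

Run:
```python
from h import *
import pickle
s,a=pickle.load(open("w1.pkl","rb"));tcp=(s['position'],s['ee_rot'])
hsv=cv2.cvtColor(a,cv2.COLOR_RGB2HSV)
g=cv2.cvtColor(a,cv2.COLOR_RGB2GRAY)
m=((hsv[:,:,1]<70)&(g>85)).astype(np.uint8);m[:, :200]=0;m[:,320:]=0;m[:145]=0;m[240:]=0
m=cv2.morphologyEx(m,cv2.MORPH_OPEN,np.ones((3,3),np.uint8))
cs,_=cv2.findContours(m,cv2.RETR_EXTERNAL,cv2.CHAIN_APPROX_NONE);c=max(cs,key=cv2.contourArea)[:,0]
P=np.array([ray("wrist",p,.07,tcp)[:2] for p in c])
def circ(P):
    for _ in range(4):
        A=np.c_[2*P,np.ones(len(P))];x=np.linalg.lstsq(A,(P**2).sum(1),rcond=None)[0]
        r=np.sqrt(x[2]+x[:2]@x[:2]);e=np.abs(np.hypot(*(P-x[:2]).T)-r);P=P[e<max(.0015,np.median(e)*2)]
    return x[:2],r,len(P)
print("outer",circ(P),len(c))
C=circ(P)[0]
# annulus sampling on rim plane: brightness vs angle at r 23..28 mm
p=manip.camera_params("wrist");T=p['tool_from_camera'];q=tcp[1];R=Ro.from_quat([q[1],q[2],q[3],q[0]]).as_matrix()
def proj(X):
    Y=(R.T@(np.asarray(X)-tcp[0])-T[:3,3])@T[:3,:3];return p['fx']*Y[0]/Y[2]+p['cx'],p['fy']*Y[1]/Y[2]+p['cy']
b=cv2.GaussianBlur(g,(3,3),0)
th=np.radians(np.arange(0,360,2))
for r in (.024,.0265):
    v=np.array([b[int(round(y)),int(round(x))] for x,y in (proj([C[0]+r*np.cos(t),C[1]+r*np.sin(t),.07]) for t in th)])
    print(r,np.median(v),[(int(np.degrees(t)),int(k)) for t,k in zip(th,v) if k<np.median(v)*.75])
# slots dark blobs
d=(g<60).astype(np.uint8)
n,l,st,ce=cv2.connectedComponentsWithStats(d)
for i in range(1,n):
    X=ray("wrist",ce[i],.07,tcp)[:2]
    if np.hypot(*(X-C))<.035:print(st[i],ce[i],X,np.hypot(*(X-C)),np.degrees(np.arctan2(*(X-C)[::-1])))
# cap from wrist + top
for uv in((99,193),):print(ray("wrist",(uv[0]*.64,uv[1]*.64),.033,tcp))
print("toolx yaw",np.degrees(np.arctan2(R[1,0],R[0,0])))
```

```text
outer (array([ 0.5502743 , -0.31734404]), np.float64(0.033502082616213125), 239) 262
0.024 163.0 [(2, 93), (4, 58), (6, 58), (8, 55), (10, 57), (12, 57), (14, 58), (16, 59), (18, 59), (20, 57), (22, 55), (24, 55), (26, 53), (28, 58), (29, 117), (184, 108), (186, 100), (188, 104), (190, 103), (192, 102), (194, 67), (196, 67), (198, 68), (200, 115), (202, 112), (204, 112), (206, 100), (208, 106)]
0.0265 160.0 [(2, 80), (4, 52), (6, 58), (8, 56), (10, 55), (12, 54), (14, 52), (16, 53), (18, 56), (20, 56), (22, 56), (24, 57), (26, 55), (28, 67), (29, 111), (182, 104), (184, 61), (186, 58), (188, 60), (190, 59), (192, 60), (194, 61), (196, 61), (198, 60), (200, 59), (202, 59), (204, 58), (206, 57), (208, 100)]
[245 148  13   5  24] [250.625 149.875] [ 0.58183159 -0.30291541] 0.0346993928012755 24.570838177265923
[259 149   6   3   8] [261.25 149.75] [ 0.58441562 -0.31162645] 0.03461677002574209 9.507009554148075
[267 150   4   3   7] [268. 151.] [ 0.58496437 -0.31748439] 0.03469034698002455 -0.2317995666747845
[239 152   3   4   8] [240.  153.5] [ 0.57633892 -0.29497798] 0.034345375676725
[... 1208 characters left out ...]
   1] [263. 206.] [ 0.53578055 -0.32738179] 0.017630234223720495 -145.29521358532202
[246 208   2   2   3] [246.66666667 208.33333333] [ 0.5295628  -0.31372728] 0.021024916143619496 170.09456208694004
[249 209   3   2   3] [250.         209.66666667] [ 0.52914459 -0.31698859] 0.021132701662959576 179.0362438735029
[253 211   1   1   1] [253. 211.] [ 0.52864218 -0.31996695] 0.021790556130440605 -173.08659217657444
[256 211   1   1   1] [256. 211.] [ 0.52938904 -0.32259849] 0.021536095207904116 -165.87825565102025
[251 214  13   4  30] [257.16666667 215.63333333] [ 0.52531906 -0.32486671] 0.026064432289963663 -163.2247691004845
[ 0.55143363 -0.1254351   0.033     ]
toolx yaw 15.813208475541508
```

Emit:
move_arm([
  [[0.069, -0.229, 0.045, 0, -1], [0.069, -0.229, 0.045, 0, -1], [0.069, -0.229, 0.045, 0, -1], [0.069, -0.229, 0.045, 0, -1], [0.069, -0.229, 0.045, 0, -1], [0.069, -0.229, 0.045, 0, -1], [0.069, -0.229, 0.045, 0, -1]],
])

```text
clock: 2.05
position: [0.5531, -0.1264, 0.156]
ee_rot: [0.001, 0.991, 0.136, 0.001]
contact_force: [1.0, -1.5, -0.3]
width: 0.0852
gripper_force: 0.0
```

Run:
```python
from h import *
import pickle
s=manip.get_state();a=manip.get_image("wrist")
pickle.dump((s,a),open("w2.pkl","wb"))
print(s['clock'],s['position'],s['ee_rot'],s['contact_force'])
cv2.imwrite("pics/w2.png",cv2.resize(a[:,:,::-1],(800,600),interpolation=cv2.INTER_CUBIC))
```

```text
2.05 [ 0.55312178 -0.12639205  0.15600701] [8.57440857e-04 9.90641125e-01 1.36488647e-01 5.24510328e-04] [ 1.03370827 -1.54065862 -0.25816333]
```

View pics/w2.png

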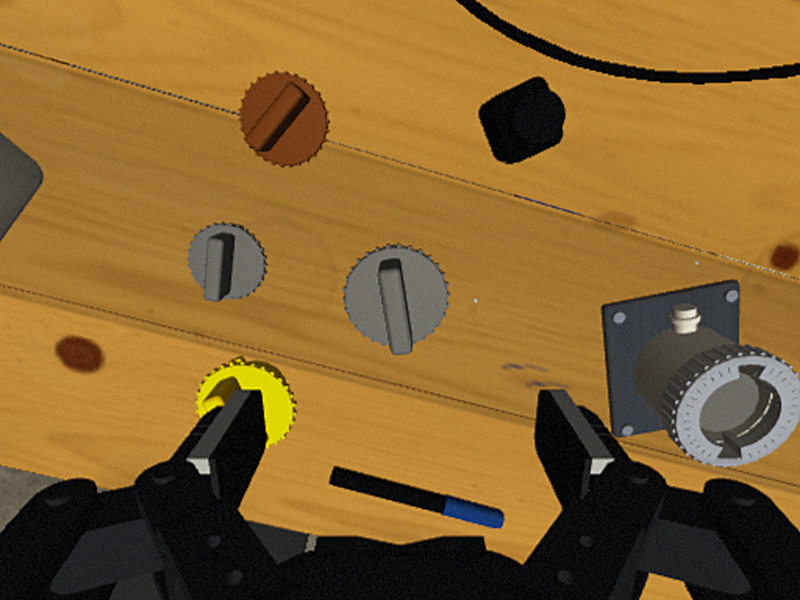

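The cap is centred at about (397,298). Its bar top runs from (390,266) to (401,352), about 7° off the image vertical, and there is clear space either side for the fingers.

Run:
```python
from h import *
import pickle
s,a=pickle.load(open("w2.pkl","rb"));tcp=(s['position'],s['ee_rot'])
hsv=cv2.cvtColor(a,cv2.COLOR_RGB2HSV);g=cv2.cvtColor(a,cv2.COLOR_RGB2GRAY)
roi=np.zeros(g.shape,np.uint8);roi[148:235,212:296]=1
m=((hsv[:,:,1]<80)).astype(np.uint8)*roi
m=cv2.morphologyEx(m,cv2.MORPH_OPEN,np.ones((3,3),np.uint8))
cs,_=cv2.findContours(m,cv2.RETR_EXTERNAL,cv2.CHAIN_APPROX_NONE);c=max(cs,key=cv2.contourArea)[:,0]
P=np.array([ray("wrist",p,.033,tcp)[:2] for p in c])
for _ in range(4):
    x=np.linalg.lstsq(np.c_[2*P,np.ones(len(P))],(P**2).sum(1),rcond=None)[0]
    r=np.sqrt(x[2]+x[:2]@x[:2]);e=np.abs(np.hypot(*(P-x[:2]).T)-r);P=P[e<max(.0012,np.median(e)*2)]
print("flange",x[:2],r,len(P),len(c))
# bar top: brighter
print(np.percentile(g[m>0],[10,50,75,90,97]))
b=((cv2.GaussianBlur(g,(3,3),0)>np.median(g[m>0])+12)&(m>0)).astype(np.uint8)
n,l,st,ce=cv2.connectedComponentsWithStats(b)
i=1+np.argmax(st[1:,4]);print(st[i])
ys,xs=np.where(l==i);Q=np.array([ray("wrist",p,.061,tcp)[:2] for p in zip(xs,ys)])
(cx,cy),wh,_=rc=cv2.minAreaRect((Q*1e4).astype(np.float32));ev=np.linalg.eigh(np.cov(Q.T))[1][:,1]
print("bar",Q.mean(0),cx/1e4,cy/1e4,wh,np.degrees(np.arctan2(*ev[::-1])))
R=Ro.from_quat(np.roll(tcp[1],-1)).as_matrix();d=R.T@(np.r_[x[:2],.05]-tcp[0]);print("tool delta",d,"yaw",np.degrees(np.arctan2(R[1,0],R[0,0])))
```

```text
flange [ 0.5519796  -0.12534965] 0.029422377128236813 175 211
[ 81. 112. 115. 117. 120.]Traceback (most recent call last):
  File "<stdin>", line 18, in <module>
    return _wrapfunc(a, 'argmax', axis=axis, out=out, **kwds)
    return bound(*args, **kwds)
ValueError: attempt to get argmax of an empty sequence
```

Run:
```python
from h import *
import pickle
s,a=pickle.load(open("w2.pkl","rb"));tcp=(s['position'],s['ee_rot'])
g=cv2.cvtColor(a,cv2.COLOR_RGB2GRAY)
cv2.imwrite("pics/w2c.png",cv2.resize(cv2.convertScaleAbs(a[145:240,205:300,::-1],alpha=1.6),(600,600),interpolation=cv2.INTER_CUBIC))
p,q=[ray("wrist",(u*.64,v*.64),.061,tcp) for u,v in((390,264),(401.5,352))]
e=p-q;print((p+q)/2,np.hypot(*e[:2]),np.degrees(np.arctan2(e[1],e[0])))
```

```text
[ 0.55369703 -0.12525772  0.061     ] 0.04817731156269863 22.672551640001263
```

View pics/w2c.png

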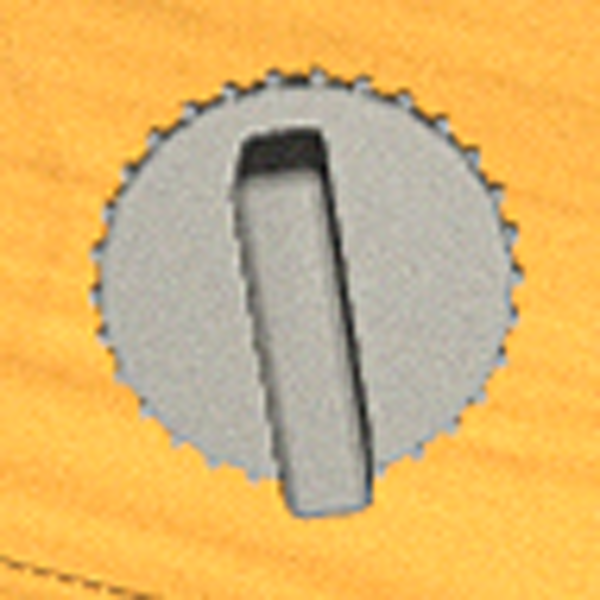

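The crop gives a bar direction of about 8.4° from the image vertical, so a world yaw of about 23.5°. The bar length of 48 mm checks out. Now I'll descend and grip.

Emit:
move_arm([
  [[-0.001, -0.0016, 0.06, -0.0667, -1], [-0.001, -0.0016, 0.115, -0.0667, -1], [-0.001, -0.0016, 0.132, -0.0667, -1], [-0.001, -0.0016, 0.139, -0.0667, -1], [-0.001, -0.0016, 0.139, -0.0667, 0.3], [-0.001, -0.0016, 0.139, -0.0667, 0.6], [-0.001, -0.0016, 0.139, -0.0667, 1], [-0.001, -0.0016, 0.139, -0.0667, 1], [-0.001, -0.0016, 0.139, -0.0667, 1], [-0.001, -0.0016, 0.139, -0.0667, 1], [-0.001, -0.0016, 0.139, -0.0667, 1], [-0.001, -0.0016, 0.139, -0.0667, 1]],
], squeeze=50)

```text
clock: 3.3
position: [0.5525, -0.1234, 0.0449]
ee_rot: [0.0, 0.978, 0.206, 0.001]
contact_force: [0.2, -0.1, 5.3]
width: 0.0109
gripper_force: 51.0
```

Emit:
move_arm([
  [[0, 0, -0.01, 0, 1], [0, 0, -0.05, 0, 1], [0, 0, -0.1, 0, 1], [0, 0, -0.15, 0, 1], [0, 0, -0.15, 0, 1], [0, 0, -0.15, 0, 1]],
], squeeze=50)

```text
clock: 3.9
position: [0.5522, -0.1232, 0.165]
ee_rot: [0.0, 0.978, 0.206, 0.001]
contact_force: [-0.1, 0.0, -1.0]
width: 0.0106
gripper_force: 50.1
```

Run:
```python
from h import *
import pickle
s=manip.get_state();a=manip.get_image("wrist");b=manip.get_image("scene")
print(s['clock'],s['position'],s['ee_rot'],s['contact_force'],s['moment'],s['width'])
pickle.dump((s,a),open("w3.pkl","wb"))
cv2.imwrite("pics/w3.png",np.hstack([cv2.resize(a[100:300,150:350,::-1],(400,400)),cv2.resize(b[150:250,150:250,::-1],(400,400))]))
```

```text
3.9 [ 0.55221124 -0.12324614  0.16500661] [4.82554742e-04 9.78488014e-01 2.06301686e-01 7.67085681e-04] [-0.13558852  0.03011544 -0.9884231 ] [-0.00966112 -0.02993834  0.01660626] 0.01059926299661305
```

View pics/w3.png

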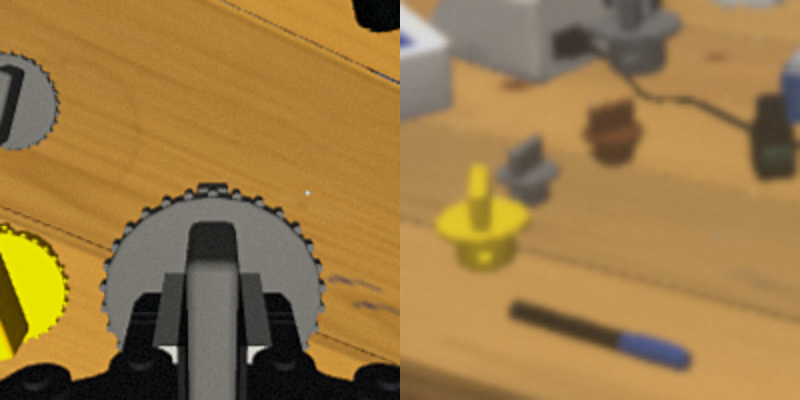

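The cap is in the grip, bar aligned with the tool, flange centred at about (256,·). Weight reads 1 N, so the grasp is good. The small grey, yellow and brown caps and the marker look undisturbed. I'll carry it over the collar, aligned with the slot line at yaw 15.6°.

Emit:
move_arm([
  [[-0.0986, 0.2199, 0, 0.0683, 1], [-0.0986, 0.2199, 0, 0.0683, 1], [-0.0986, 0.2199, 0, 0.0683, 1], [-0.0986, 0.2199, 0, 0.0683, 1], [-0.0986, 0.2199, 0.03, 0.0683, 1], [-0.0986, 0.2199, 0.05, 0.0683, 1], [-0.0986, 0.2199, 0.05, 0.0683, 1], [-0.0986, 0.2199, 0.05, 0.0683, 1], [-0.0986, 0.2199, 0.05, 0.0683, 1]],
], squeeze=50)

```text
clock: 4.9
position: [0.5513, -0.316, 0.1244]
ee_rot: [0.0, 0.991, 0.136, 0.0]
contact_force: [0.5, 0.0, 0.2]
width: 0.011
gripper_force: 50.1
```

Run:
```python
from h import *
import pickle
s=manip.get_state();a=manip.get_image("wrist")
q=s['ee_rot'];R=Ro.from_quat(np.roll(q,-1)).as_matrix()
print(s['clock'],s['position'],np.degrees(np.arctan2(R[1,0],R[0,0])),R[:,2],s['contact_force'],s['moment'],s['width'])
cv2.imwrite("pics/w4.png",cv2.resize(a[130:310,160:360,::-1],(800,720))[:600])
```

```text
4.9 [ 0.55125301 -0.31597353  0.12442969] 15.639199261367155 [ 4.35719430e-04 -4.32754960e-04 -9.99999811e-01] [0.48242608 0.01112021 0.23660402] [ 0.03174996  0.027245   -0.00152558] 0.011016562739837293
```

View pics/w4.png

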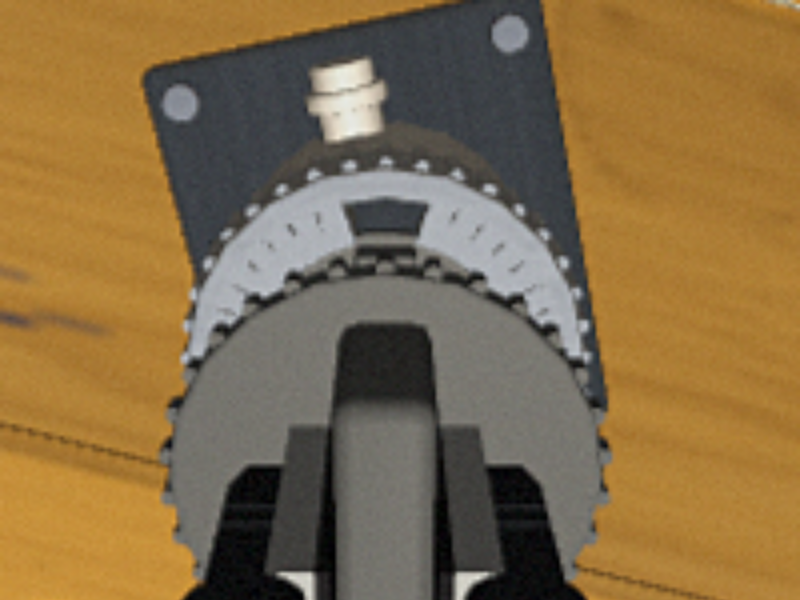

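The lug (385,250) sits squarely over the slot (385,218), and flange and collar are concentric at x≈386. I'll lower slowly.

Emit:
move_arm([
  [[0, 0, 0.004, 0, 1], [0, 0, 0.008, 0, 1], [0, 0, 0.01, 0, 1], [0, 0, 0.0115, 0, 1], [0, 0, 0.013, 0, 1], [0, 0, 0.0145, 0, 1], [0, 0, 0.016, 0, 1], [0, 0, 0.0175, 0, 1], [0, 0, 0.019, 0, 1], [0, 0, 0.0205, 0, 1]],
])

```text
clock: 5.95
position: [0.5508, -0.3161, 0.1076]
ee_rot: [0.0, 0.991, 0.136, -0.0]
contact_force: [-0.5, -0.8, -0.2]
width: 0.0114
gripper_force: 50.1
```

Emit:
move_arm([
  [[0, 0, 0.001, 0, 1], [0, 0, 0.002, 0, 1], [0, 0, 0.003, 0, 1], [0, 0, 0.0035, 0, 1], [0, 0, 0.004, 0, 1]],
])

```text
clock: 6.45
position: [0.5509, -0.3161, 0.1045]
ee_rot: [0.0, 0.991, 0.136, 0.0]
contact_force: [-0.7, 0.0, -0.6]
width: 0.0109
gripper_force: 50.1
```

Emit:
move_arm([
  [[0, 0, 0.0005, 0, 1], [0, 0, 0.001, 0, 1], [0, 0, 0.0015, 0, 1]],
])

```text
clock: 6.75
position: [0.5509, -0.3161, 0.1033]
ee_rot: [0.0, 0.991, 0.136, -0.0]
contact_force: [-0.0, -0.2, -1.1]
width: 0.0109
gripper_force: 50.1
```

Below lug-on-rim height (0.105) with no force, so the lugs are in the slots. I'll continue to the seat.

Emit:
move_arm([
  [[0, 0, 0.001, 0, 1], [0, 0, 0.002, 0, 1], [0, 0, 0.003, 0, 1], [0, 0, 0.004, 0, 1]],
])

```text
clock: 7.15
position: [0.5509, -0.3162, 0.1005]
ee_rot: [0.0, 0.991, 0.136, 0.0]
contact_force: [-1.3, 0.5, 2.5]
width: 0.0112
gripper_force: 50.6
```

Emit:
move_arm([
  [[0, 0, 0.001, 0, 1], [0, 0, 0.002, 0, 1], [0, 0, 0.003, 0, 1], [0, 0, 0.004, 0, 1]],
])

```text
clock: 7.55
position: [0.5509, -0.3161, 0.0973]
ee_rot: [0.0, 0.991, 0.136, 0.0]
contact_force: [-1.9, 1.2, 5.2]
width: 0.0108
gripper_force: 51.0
```

Emit:
move_arm([
  [[-0.0003, -0.0004, 0.001, 0, 1], [-0.0004, -0.0005, 0.002, 0, 1], [-0.0004, -0.0005, 0.003, 0, 1], [-0.0004, -0.0005, 0.004, 0, 1]],
])

```text
clock: 7.95
position: [0.5509, -0.3161, 0.0947]
ee_rot: [0.001, 0.991, 0.136, 0.001]
contact_force: [-1.1, 0.4, 7.7]
width: 0.0113
gripper_force: 51.4
```

Emit:
move_arm([
  [[0, 0, 0.001, 0, 1], [0, 0, 0.002, 0, 1], [0, 0, 0.003, 0, 1], [0, 0, 0.004, 0, 1]],
])

```text
clock: 8.35
position: [0.5509, -0.3162, 0.092]
ee_rot: [0.001, 0.991, 0.136, 0.001]
contact_force: [-1.7, 1.1, 11.0]
width: 0.011
gripper_force: 51.8
```

Emit:
move_arm([
  [[0, 0, 0.001, 0, 1], [0, 0, 0.002, 0, 1], [0, 0, 0.002, 0.01, 1], [0, 0, 0.002, 0.025, 1], [0, 0, 0.002, 0.04, 1]],
])

```text
clock: 8.85
position: [0.5513, -0.3165, 0.0909]
ee_rot: [0.001, 0.996, 0.094, 0.001]
contact_force: [-1.6, 0.0, 11.4]
width: 0.0113
gripper_force: 51.9
```

Emit:
move_arm([
  [[0, 0, 0, 0.025, 1], [0, 0, 0, 0.05, 1], [0, 0, 0, 0.075, 1], [0, 0, 0, 0.1, 1], [0, 0, 0, 0.125, 1], [0, 0, 0, 0.15, 1]],
])

```text
clock: 9.45
position: [0.552, -0.3171, 0.0912]
ee_rot: [0.002, 0.998, -0.064, 0.002]
contact_force: [-0.9, 0.2, 10.9]
width: 0.0108
gripper_force: 51.9
```

```bash
cat > st.py <<'E'
from h import *
s=manip.get_state();R=Ro.from_quat(np.roll(s['ee_rot'],-1)).as_matrix()
print(s['clock'],s['position'].round(4),np.degrees(np.arctan2(R[1,0],R[0,0])).round(2),s['contact_force'].round(2),s['moment'].round(3),s['width'].round(4))
E
python3 st.py
```

```text
Traceback (most recent call last):
  File "st.py", line 3, in <module>
    print(s['clock'],s['position'].round(4),np.degrees(np.arctan2(R[1,0],R[0,0])).round(2),s['contact_force'].round(2),s['moment'].round(3),s['width'].round(4))
                                                                                                                                            ^^^^^^^^^^^^^^^^
AttributeError: 'float' object has no attribute 'round'
```

Emit:
move_arm([
  [[0, 0, 0, 0.025, 1], [0, 0, 0, 0.05, 1], [0, 0, 0, 0.075, 1], [0, 0, 0, 0.1, 1], [0, 0, 0, 0.12, 1], [0, 0, 0, 0.135, 1], [0, 0, 0, 0.145, 1]],
])

```text
clock: 10.15
position: [0.5521, -0.3173, 0.0913]
ee_rot: [0.001, 0.977, -0.213, 0.003]
contact_force: [-0.1, -0.4, 10.9]
width: 0.0111
gripper_force: 51.9
```

```bash
sed -i "s/,s\['width'\].round(4)//" st.py; python3 st.py
```

```text
10.15 [ 0.5521 -0.3173  0.0913] -24.64 [-0.11 -0.38 10.92] [0.038 0.22  0.041]
```

Turned about 40°. I'll go on slowly to feel the stop, expected near −29°.

Emit:
move_arm([
  [[0, 0, 0, 0.008, 1], [0, 0, 0, 0.016, 1], [0, 0, 0, 0.024, 1], [0, 0, 0, 0.03, 1]],
])

```text
clock: 10.55
position: [0.5522, -0.3172, 0.0913]
ee_rot: [0.001, 0.97, -0.244, 0.003]
contact_force: [-0.6, 0.7, 12.0]
width: 0.0109
gripper_force: 51.9
```

```bash
python3 st.py
```

```text
10.55 [ 0.5522 -0.3172  0.0913] -28.19 [-0.57  0.72 12.04] [0.147 0.093 0.207]
```

Emit:
move_arm([
  [[0, 0, 0, 0.005, 1], [0, 0, 0, 0.01, 1], [0, 0, 0, 0.01, 1]],
])

```text
clock: 10.85
position: [0.5523, -0.3172, 0.0913]
ee_rot: [0.001, 0.967, -0.253, 0.003]
contact_force: [0.1, -0.8, 9.5]
width: 0.0108
gripper_force: 52.1
```

```bash
python3 st.py
```

```text
10.85 [ 0.5523 -0.3172  0.0913] -29.3 [ 0.11 -0.75  9.55] [0.123 0.075 0.459]
```

The stop is felt, with 0.46 N·m torque at about 45°. I'll ease off a degree and let it rise.

Emit:
move_arm([
  [[0, 0, 0, -0.008, 1], [0, 0, -0.001, -0.008, 1], [0, 0, -0.002, -0.008, 1], [0, 0, -0.003, -0.008, 1], [0, 0, -0.004, -0.008, 1], [0, 0, -0.0045, -0.008, 1]],
])

```text
clock: 11.45
position: [0.5522, -0.3171, 0.0934]
ee_rot: [0.001, 0.969, -0.245, 0.002]
contact_force: [2.7, -2.4, 3.7]
width: 0.0112
gripper_force: 50.8
```

```bash
python3 st.py
```

```text
11.45 [ 0.5522 -0.3171  0.0934] -28.41 [ 2.72 -2.38  3.72] [-0.253 -0.475  0.204]
```

Emit:
move_arm([
  [[0, 0, 0.002, 0, 1], [0.0006, 0, 0.0025, 0, 1], [0.0006, 0, 0.0025, -0.004, 1], [0.0006, 0, 0.0025, -0.004, 1]],
])

```text
clock: 11.85
position: [0.5522, -0.3171, 0.0927]
ee_rot: [0.001, 0.97, -0.241, 0.002]
contact_force: [0.6, -1.0, 13.1]
width: 0.0109
gripper_force: 52.0
```

```bash
python3 st.py
```

```text
11.85 [ 0.5522 -0.3171  0.0927] -27.95 [ 0.59 -0.98 13.09] [-0.033 -0.069  0.097]
```

Emit:
move_arm([
  [[0, 0, -0.001, 0, 1], [0, 0, -0.001, 0, 1]],
])

```text
clock: 12.05
position: [0.5522, -0.3171, 0.0929]
ee_rot: [0.001, 0.97, -0.242, 0.002]
contact_force: [0.9, -0.8, 9.3]
width: 0.011
gripper_force: 51.4
```

Emit:
move_arm([
  [[0, 0, -0.001, 0, 1], [0, 0, -0.001, 0, 1]],
])

```text
clock: 12.25
position: [0.5522, -0.3171, 0.0934]
ee_rot: [0.001, 0.97, -0.242, 0.002]
contact_force: [0.4, -1.3, 7.9]
width: 0.0112
gripper_force: 51.2
```

Emit:
move_arm([
  [[0, 0, -0.001, 0, 1], [0, 0, -0.001, 0, 1]],
])

```text
clock: 12.45
position: [0.5522, -0.3171, 0.094]
ee_rot: [0.001, 0.97, -0.242, 0.002]
contact_force: [1.2, -1.9, 7.3]
width: 0.0112
gripper_force: 51.2
```

Emit:
move_arm([
  [[0, 0, -0.001, 0, 1], [0, 0, -0.001, 0, 1]],
])

```text
clock: 12.65
position: [0.5522, -0.3171, 0.0947]
ee_rot: [0.001, 0.97, -0.242, 0.002]
contact_force: [1.7, -1.2, 6.3]
width: 0.0111
gripper_force: 51.1
```

Emit:
move_arm([
  [[0, 0, -0.001, 0, 1], [0, 0, -0.001, 0, 1]],
])

```text
clock: 12.85
position: [0.5522, -0.3171, 0.0953]
ee_rot: [0.001, 0.97, -0.242, 0.002]
contact_force: [2.6, -1.3, 6.1]
width: 0.0109
gripper_force: 51.0
```

```bash
python3 st.py
```

```text
12.85 [ 0.5522 -0.3171  0.0953] -27.96 [ 2.58 -1.3   6.11] [-0.275 -0.408  0.067]
```

Emit:
move_arm([
  [[0, 0, -0.001, 0, 1], [0, 0, -0.001, 0, 1]],
])

```text
clock: 13.05
position: [0.5522, -0.317, 0.0958]
ee_rot: [0.001, 0.97, -0.242, 0.002]
contact_force: [3.9, -2.6, 3.4]
width: 0.0114
gripper_force: 50.8
```

Emit:
move_arm([
  [[0, 0, -0.001, 0, 1], [0, 0, -0.001, 0, 1]],
])

```text
clock: 13.25
position: [0.5521, -0.317, 0.0959]
ee_rot: [0.001, 0.97, -0.242, 0.002]
contact_force: [5.0, -3.8, 0.7]
width: 0.0111
gripper_force: 50.3
```

```bash
python3 st.py
```

```text
13.25 [ 0.5521 -0.317   0.0959] -27.95 [ 5.03 -3.78  0.74] [-0.526 -0.839  0.098]
```

Origin is at about 51 mm with a firm upward stop, so the lugs are in the notches. I'll ease the load and release.

Emit:
move_arm([
  [[0.0006, 0, 0.0008, 0, 1], [0.001, 0, 0.0012, 0, 1], [0.001, 0, 0.0012, 0, 1]],
])

```text
clock: 13.55
position: [0.5522, -0.317, 0.0958]
ee_rot: [0.001, 0.97, -0.241, 0.001]
contact_force: [2.3, -0.8, 5.2]
width: 0.0111
gripper_force: 51.1
```

```bash
python3 st.py
```

```text
13.55 [ 0.5522 -0.317   0.0958] -27.94 [ 2.27 -0.85  5.19] [-0.36  -0.497  0.101]
```

Emit:
move_arm([
  [[0, 0, 0, 0, 0.6], [0, 0, 0, 0, 0.4], [0, 0, 0, 0, 0.2], [0, 0, -0.002, 0, 0], [0, 0, -0.005, 0, -0.2], [0, 0, -0.02, 0, -0.3], [0, 0, -0.06, 0, -0.3], [0, 0, -0.11, 0, -0.3], [0, 0, -0.11, 0, -0.3], [0, 0, -0.11, 0, -0.3]],
], squeeze=20)

```text
clock: 14.55
position: [0.5522, -0.3168, 0.1854]
ee_rot: [0.001, 0.97, -0.241, 0.002]
contact_force: [0.4, -0.6, 0.0]
width: 0.0553
gripper_force: 0.0
```

Run:
```python
from h import *
s=manip.get_state();a=manip.get_image("wrist");b=manip.get_image("scene");t=manip.get_image("top")
print(s['clock'],s['position'],s['contact_force'],s['width'])
np.save("top9.npy",t)
print("top diff vs start", [(n,int(np.abs(t[r,c].astype(int)-np.load("top0.npy")[r,c]).max())) for n,r,c in [("bottle",slice(134,156),slice(192,214)),("cover",slice(196,224),slice(340,372)),("marker",slice(248,262),slice(182,244)),("small",slice(182,208),slice(130,156))]])
cv2.imwrite("pics/w5.png",np.hstack([cv2.resize(a[120:320,150:350,::-1],(400,400)),cv2.resize(b[160:260,220:320,::-1],(400,400))]))
```

```text
14.55 [ 0.55222485 -0.31684991  0.18540879] [ 0.40438982 -0.5741548   0.04139629] 0.05530066305694417
top diff vs start [('bottle', 25), ('cover', 30), ('marker', 135), ('small', 17)]
```

View pics/w5.png

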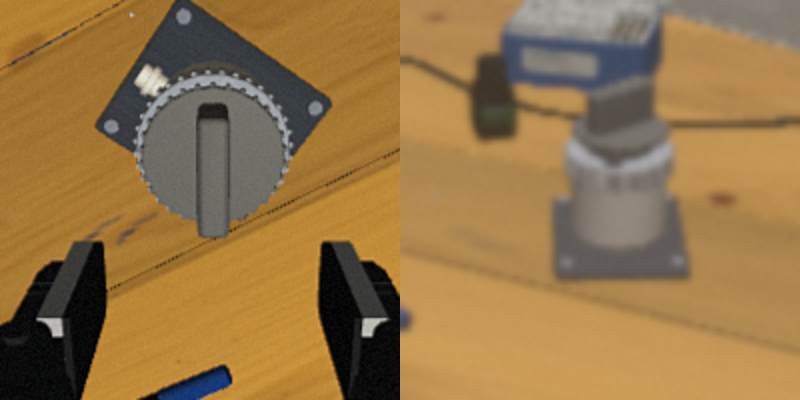

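The released cap sits level and seated in the collar, with its bar still at the locked angle (upright in the image at (213,165)). The marker tip is visible at (230,372). A last check on the marker, then I'll hand in.

Run:
```python
from h import *
s=manip.get_state();tcp=(s['position'],s['ee_rot'])
print(ray("wrist",(150+231/2,120+375/2),.01,tcp)," expected ~(.401,-.246)")
print(ray("wrist",(150+213/2,120+121/2),.112,tcp)-ray("wrist",(150+213/2,120+236/2),.112,tcp))
t=np.load("top9.npy");t0=np.load("top0.npy")
d=(np.abs(t.astype(int)-t0).max(2)>60);ys,xs=np.where(d[244:266,178:248]);print(len(xs),xs.min()+178,xs.max()+178,ys.min()+244,ys.max()+244)
```

```text
[ 0.39868186 -0.25023623  0.01      ]  expected ~(.401,-.246)
[ 0.03954129 -0.02090993  0.        ]
261 178 247 245 265
```

```bash
python3 -c "
from rig import manip
print(manip.sign_off())"
```

```text
the job is handed in; nothing more can be done
None
```

The large grey cap is in the holder, pressed down, turned clockwise to the stop and let rise to about 51 mm (its locked height); it stayed put after release, and I handed the job in at about 15 s on the robot's clock.

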